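# Load the pad-printing nest and shuttle it to the stop

### The arm

A 6-joint arm with a two-finger parallel gripper is mounted at the origin on the work surface. World frame = base frame: x ahead of the robot, y to its left, z up, the work surface at z = 0. Lengths are in m, angles in degrees, forces in N, time in s.
With the tool pointing down it reaches from about 0.375 to 0.9 m from the base axis. Payload 3.1 kg.
Tool frame: the origin (TCP) lies at the very end of the fingers, on their centre line; the grasp point (between the pads) lies 19 mm behind it; z points along the fingers, y is the direction in which the jaws open and shut (so a half turn about z gives the same grasp; the last joint's range is limited). The gripper opens to 87 mm and grips with 3 to 60 N. Pads are 19 mm wide; open, the fingers measure 117 mm over their backs; the gripper's body (75 mm by 190 mm) begins 51 mm behind the grasp point.
Start: joints at [-75.544, 30.224, 82.088, -0, 67.689, -10.227], TCP at [0.261, -0.568, 0.223] pointing down, gripper open.
Joint ranges: [-176.69, 176.69], [-43.24, 126.21], [12.49, 139.97], [-82, 262], [0, 151.66], [-163.58, 163.58]. Speed limits (degrees/s): [159.86, 159.86, 180, 180, 180, 180].

### API

Orientations are given as a 3x3 rotation matrix whose columns are the frame's x, y, z axes.
In Python, from rig import readout, capture, camera_model, bot, spot_in, regions_of gives the robot as it stands.
- The arm moves only by the tool send_rows, never from a script. Its argument "moves" is a list that holds one entry, the list of rows, each a list of 7 numbers: the turn, a rotation vector about the tool's x, y, z in degrees, then the shift along the tool's x, y, z in cm, then the opening, from -1 (shut) to 1 (fully open). A call has exactly 5 rows; each row shifts and turns the commanded pose from where the row before left it, along the tool's axes as they then stand; what a row does not reach is not made up. A row lasts 1/10 s, in which the tool goes at most 50 mm and 8.59 degrees, less where a joint would pass 70% of its speed; a pose out of reach is approached as far as the arm can. A call with a gripper value outside its range is refused whole. The fingers move at their own pace and stop on an object; the grip force is fixed at half the most. Time passes only in rows, so rows that do not move let the fingers close, or fill a call up. It gives the time, the measured TCP pose, the force and the opening at its end, in the units of the state.
- readout.read_state(): the state, without advancing time (a new reading comes with each control period).
- capture(name): name is "scene" or "top" or "wrist"; returns the picture (420x560x3 uint8, blue, green, red); there is no depth.
- camera_model(name): a dict with "camera_matrix" (3x3 intrinsics, pixels), "k1" (the pictures are not rectified: a ray, as slopes to the right and down, at radius r is drawn at 1 + k1 r^2 times it, then the intrinsics apply), "pose" (4x4, takes a point from camera to world coordinates). Camera axes: x right, y up, looking along -z (the intrinsics and any distortion apply to the point x, -y, -z); pixel columns grow to the right and rows downward; lengths in m; the calibration is good to about 2 mm. A picture is of the moment at which its call begins: read the wrist's pose just before it. camera_model takes no time and is no camera call; for the wrist camera it gives the pose at the moment of the call.
- bot.hand_in(): hands the job in, once; it reports no verdict.
Trained networks look in the newest picture that a camera, given by its name, has taken for a name from the list of things; names that differ only in an ending like _2 or _b are one class to them, and where a whole thing is asked for, a point or a joint stands for the part that bears it (a point fixed in the world has none). Each returns a list of dicts, best first, with "p" (0 to 1); they miss things now and then, are a little off and sometimes report something else, mostly with a low value. They report only what shows in the picture. A call takes as long as a camera call. They do not tell look-alikes from the thing itself.
- spot_in(camera, thing): "location" ([x, y, z] in m, in world coordinates, good to about 4 mm: the middle of the surface that is visible of it).
- regions_of(camera, thing): "mask" (420x560 bool, what is visible of it).
The state is a dict: "time_s": time; "joint_positions": joint angles; "qvel": joint speeds; "tau": joint torques, N m; "position": TCP position; "tcp_rot": TCP orientation; "force": force on the tool from outside, world axes, zero at the start; "moment": the same for the moment, N m; "opening": opening from 0.0 (shut) to 1.0 (fully open).
Only numpy, scipy, OpenCV 4.12 (cv2) and the standard library are available. Lean on these libraries where they do the work, as an engineer would, in place of code of your own. Each camera call takes 0.05 s, during which the arm holds its last target. There are 200 camera calls.

### The job

Put the three unprinted all-black caps that stand on the cardboard sheets one by one into the three pockets of the white nest block, one in each, standing upright and fully down. Then slide the loaded carriage all the way to the yellow stop, so that the caps are still seated, and leave the two printed caps and everything else on the bench where they are.

Things in the scene. Friction and masses are not known exactly. Their poses are not given: they have to be found in the camera images.
- blank0: Flared black plastic cap: 70 mm tall; foot 30 mm in diameter up to 14 mm, tapering to a plain round stem 18 mm in diameter from 26 mm up to the flat top. Origin at the centre of its underside, z up. Starts upright on the cardboard stack. A blank: all black.
- blank1: Flared black plastic cap: 70 mm tall; foot 30 mm in diameter up to 14 mm, tapering to a plain round stem 18 mm in diameter from 26 mm up to the flat top. Origin at the centre of its underside, z up. Starts upright on the cardboard stack. A blank: all black.
- blank2: Flared black plastic cap: 70 mm tall; foot 30 mm in diameter up to 14 mm, tapering to a plain round stem 18 mm in diameter from 26 mm up to the flat top. Origin at the centre of its underside, z up. Starts upright on the cardboard stack. A blank: all black.
- printed0: Flared black plastic cap: 70 mm tall; foot 30 mm in diameter up to 14 mm, tapering to a plain round stem 18 mm in diameter from 26 mm up to the flat top. Origin at the centre of its underside, z up. Starts upright on the cardboard stack. Already printed: white top and a white band round the upper stem. A bystander.
- printed1: Flared black plastic cap: 70 mm tall; foot 30 mm in diameter up to 14 mm, tapering to a plain round stem 18 mm in diameter from 26 mm up to the flat top. Origin at the centre of its underside, z up. Starts upright on the cardboard stack. Already printed: white top and a white band round the upper stem. A bystander.
- sheets: Stack of corrugated cardboard sheets, 220 x 230 mm, 30 mm high, fixed. Origin at the centre of its underside.
- slide_base: Fixed steel base of the shuttle slide, 120 mm (x) by 370 mm (y), plate 12 mm thick with rails up to 25 mm. Origin under it, on the table; its y axis is the direction in which the carriage travels towards the yellow stop block (the stop's face is at y = +135 mm; its top is 56 mm above the table).
- carriage (a joint): Position of the carriage along the base's y axis: 0 m at the loading end, 0.10 m against the yellow stop. It slides with about 3 N of friction and stays where it is left. On it: a white nest block, 75 mm (across) by 170 mm (along), its top 70 mm above the table, with three round pockets in a row along the travel, 50 mm apart, and a red-topped upright handle at the end away from the stop.
- pocket0 (a point): Centre of the blue floor of pocket 0 of the nest: a round pocket 33 mm in diameter, 16 mm deep, mouth 16 mm above this point, with a 2 mm chamfer. Moves with the carriage; axes parallel to the base's. The one nearest the handle.
- pocket1 (a point): Centre of the blue floor of pocket 1 of the nest: a round pocket 33 mm in diameter, 16 mm deep, mouth 16 mm above this point, with a 2 mm chamfer. Moves with the carriage; axes parallel to the base's. The middle one.
- pocket2 (a point): Centre of the blue floor of pocket 2 of the nest: a round pocket 33 mm in diameter, 16 mm deep, mouth 16 mm above this point, with a 2 mm chamfer. Moves with the carriage; axes parallel to the base's. The one nearest the yellow stop.
- handle (a point): Grip point on the axis of the carriage's upright round handle, 105 mm above the table. The red grip is 24 mm in diameter and runs from 25 mm below this point to its flat top 10 mm above it; below it a steel stem 20 mm in diameter. It stands 55 mm from the centre of pocket0, on the side away from the stop. Moves with the carriage.
- ink_jar: Closed ink jar, 72 mm in diameter, 85 mm high. Bystander, origin at the centre of its underside.
- tape_roll: Yellow roll of tape lying flat, 96 mm in diameter, 45 mm high. Bystander, origin at the centre of its underside.
- screwdriver: Screwdriver lying on the table. Bystander.
- mixing_cup: White plastic cup, 72 mm in diameter, 80 mm high. Bystander, origin at the centre of its underside.
Not all that is in view belongs to the job. Leave any pink or purple look-alike of the blank0 alone.

How it is judged:
By the outcome, as a careful person would: the job done as asked, in the order asked, and still so for the second after the job is handed in, with the robot touching nothing.
It also fails if it takes over 72 s, if anything falls off the work surface, if the arm or the gripper's body presses on something with over 40 N, if the wrist force passes 120 N, or if a joint passes its speed limit or range.

## Working session

There is one attempt and no reset: what is moved stays moved. The work goes in short steps, Python scripts to look and compute and a tool call to move; the robot and the scene stay as the last step left them, time stands still between calls to the robot, and variables do not carry over. Pictures are saved under pics/ and viewed, about 8 in all and at most 12, crops included, and the job is handed in when it is done.

Besides the shell and the picture viewer there is one more tool, called after "Request:" as a command line: name --argument value ..., lists and objects as JSON in quotes. send_rows: Moves the arm, as the interface text tells. Its arguments: {"type":"object","properties":{"moves":{"type":"array","items":{"type":"array","items":{"type":"array","items":{"type":"number"}}}}},"required":["moves"]}

```bash
ls; mkdir -p pics; python3 - <<'E'
from rig import readout, capture, camera_model, bot, spot_in, regions_of
import cv2,numpy as np
s=readout.read_state(); print(s)
a=capture("scene"); 
b=capture("top")
cv2.imwrite("pics/scene.png",a);cv2.imwrite("pics/top.png",b)
for n in ["blank0","printed0","pocket0","handle","carriage","slide_base","sheets"]:
    print(n,[(np.round(d["location"],3).tolist(),round(d["p"],2)) for d in spot_in("top",n)])
for c in("scene","top"):
    m=camera_model(c);print(c,np.round(m["camera_matrix"],1).tolist(),m["k1"],np.round(m["pose"],3).tolist())
E
```

```text
pics
{'time_s': 0.0, 'joint_positions': array([-7.55448960e+01,  3.02777181e+01,  8.21567072e+01, -1.02744609e-04,
        6.76900014e+01, -1.02245347e+01]), 'qvel': array([-0.00144339,  0.03571226,  0.02363051,  0.08320236,  0.05496085,
       -0.02309525]), 'tau': array([ 2.45207257e-04, -4.40044177e+01, -1.76592547e+01,  6.32848218e-02,
        5.82044001e-02, -1.72791392e-04]), 'position': array([ 0.26083122, -0.56715805,  0.22158325]), 'tcp_rot': array([[ 9.08656438e-01,  4.17544228e-01, -5.43697695e-04],
       [ 4.17544406e-01, -9.08654086e-01,  2.10249344e-03],
       [ 3.83850870e-04, -2.13746213e-03, -9.99997642e-01]]), 'force': array([ 0.53578599, -0.63387591,  0.74873528]), 'moment': array([0.01160673, 0.00590051, 0.0205932 ]), 'opening': 0.9994638380582803}
blank0 [([0.448, -0.033, 0.021], 0.64), ([0.499, -0.306, 0.064], 0.52), ([0.482, -0.157, 0.067], 0.51), ([0.59, -0.256, 0.061], 0.51), ([0.383, -0.133, 0.032], 0.43)]
printed0 [([0.58, -0.174, 0.063], 0.69)]
pocket0 [([0.5, -0.303, 0.067], 0.71), ([0.54, 0.228, 0.07], 0.59), ([0.736, 0.327, 0.026], 0.38), ([0.481, -0.154, 0.064], 0.37)]
handle [([0.547, 0.225, 0.066], 0.95)]
carriage [([0.481, -0.155, 0.066], 0.72), ([0.544, 0.224, 0.067], 0.69)]
slide_base [([0.543, 0.257, 0.038], 0.89)]
sheets [([0.55, -0.221, 0.03], 0.78)]
scene [[518.6, 0.0, 281.8], [0.0, 518.6, 204.7], [0.0, 0.0, 1.0]] -0.14453985584357606 [[0.417, -0.513, 0.75, 1.396], [0.908, 0.253, -0.332, -0.363], [-0.019, 0.82, 0.572, 0.719], [0.0, 0.0, 0.0, 1.0]]
top [[410.8, 0.0, 281.2], [0.0, 410.8, 207.8], [0.0, 0.0, 1.0]] 0.0228823731331189 [[0.027, 0.997, -0.075, 0.495], [-0.999, 0.026, -0.022, -0.002], [-0.02, 0.076, 0.997, 1.074], [0.0, 0.0, 0.0, 1.0]]
```

View pics/top.png

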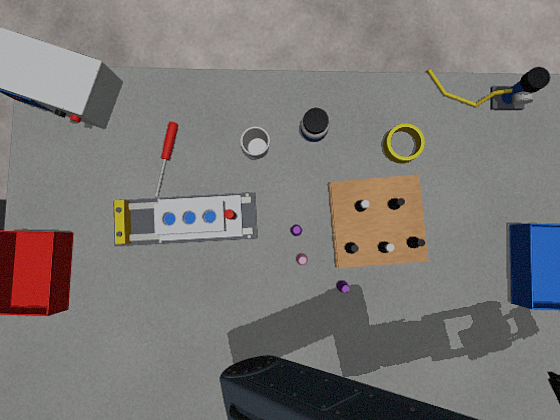

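View pics/scene.png

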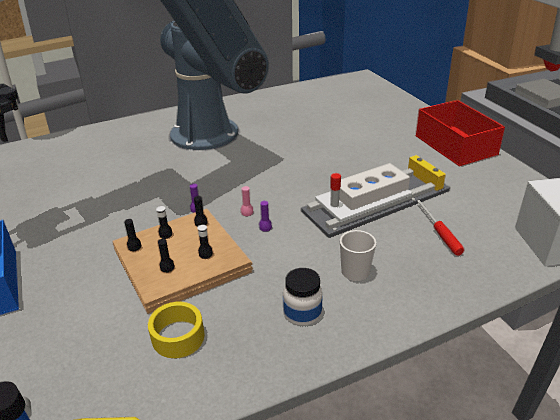

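Top view: all-black caps are at about (352,247), (397,203) and (415,242). Printed caps (white tops) are at (363,205) and (388,247). Purple and pink look-alikes stand off the sheets at (297,230), (302,259) and (343,287). The nest pockets run (209,216), (189,217), (168,218), with the red handle at (231,214) and the stop on the left. Next I fit models to the masks and confirm the caps in a crop.

```bash
cat > h.py <<'E'
from rig import readout, capture, camera_model, bot, spot_in, regions_of
import cv2,numpy as np
from scipy.optimize import minimize
def proj(m,P):
    P=np.asarray(P,float); T=np.linalg.inv(m["pose"]); c=P@T[:3,:3].T+T[:3,3]
    u=np.stack([c[:,0]/-c[:,2],-c[:,1]/-c[:,2]],1); u=u*(1+m["k1"]*(u**2).sum(1,keepdims=True))
    K=m["camera_matrix"]; return u@K[:2,:2].T+K[:2,2]
A=np.linspace(0,2*np.pi,40,endpoint=False)
def circ(x,y,z,r): return np.stack([x+r*np.cos(A),y+r*np.sin(A),0*A+z],1)
def fill(polys,sh=(420,560)):
    im=np.zeros(sh,np.uint8)
    for p in polys: cv2.fillConvexPoly(im,np.round(cv2.convexHull(p.astype(np.float32))*16).astype(np.int32),255,cv2.LINE_AA,4)
    return im/255.
def cap(m,x,y,z):
    pr=[(0,.015),(.014,.015),(.026,.009),(.07,.009)]
    return fill([proj(m,np.r_[circ(x,y,z+a[0],a[1]),circ(x,y,z+b[0],b[1])]) for a,b in zip(pr,pr[1:])])
def pockets(m,q,ks=(0,1,2),z=.054):
    x,y,yaw=q; out=0   # x,y of pocket1, yaw of the base y axis from world y
    for k in ks:
        d=(k-1)*.05; c=(x-d*np.sin(yaw),y+d*np.cos(yaw))
        out=out+fill([proj(m,circ(*c,z,.0165))])*fill([proj(m,circ(*c,z+.014,.0165))])*fill([proj(m,circ(*c,z+.016,.0185))])
    return out
def blue(im):
    h=cv2.cvtColor(im,cv2.COLOR_BGR2HSV); return ((h[...,0]>95)&(h[...,0]<125)&(h[...,1]>110)&(h[...,2]>50)).astype(float)
def fit(f,q0,step=.006):
    q0=np.asarray(q0,float); s=np.vstack([q0]+[q0+np.eye(len(q0))[i]*(step if i<2 else .05) for i in range(len(q0))])
    r=minimize(f,q0,method="Nelder-Mead",options=dict(initial_simplex=s,xatol=1e-4,fatol=1e-5,maxiter=200)); return r.x,r.fun
def iou(a,b): return 1-np.minimum(a,b).sum()/max(np.maximum(a,b).sum(),1)
E
python3 - <<'E'
from h import *
ims={c:capture(c) for c in("top","scene")}; M={c:camera_model(c) for c in ims}
R={c:[d["mask"] for n in ("blank0",) for d in regions_of(c,n)] for c in ims}
b=ims["top"]; cr=cv2.resize(b[165:300,280:450],None,fx=4,fy=4,interpolation=cv2.INTER_CUBIC); 
q,f=fit(lambda q: iou(pockets(M["top"],q),blue(b)*np.pad(np.ones((40,90)),((200,180),(150,320)))),[.543,.257,0]); print("nest",q.round(4),f)
q,f=fit(lambda q: iou(pockets(M["scene"],q),blue(ims["scene"])*np.pad(np.ones((50,80)),((150,220),(330,150)))),[.543,.257,0]); print("nest scene",q.round(4),f)
for n,g in dict(A=(.482,-.157),B=(.59,-.256),C=(.499,-.306)).items():
    res=[]
    for c in ims:
        p=cap(M[c],*g,.03); ms=max(R[c],key=lambda k:(p*k).sum(),default=None)
        if ms is None: continue
        x,f=fit(lambda q: iou(cap(M[c],*q,.03),ms),g); res.append((c,x.round(4).tolist(),round(f,2),int(ms.sum())))
    print(n,res)
cv2.imwrite("pics/crop.png",cr)
m=camera_model("wrist"); s=readout.read_state(); T=np.eye(4);T[:3,:3]=s["tcp_rot"];T[:3,3]=s["position"]
print(np.round(np.linalg.inv(T)@m["pose"],3), m["camera_matrix"][0,0], m["k1"])
E
```

```text
nest [0.5425 0.2481 0.079 ] 0.26115122772923016
nest scene [0.5436 0.2464 0.074 ] 0.629364093296298
A [('top', [0.48, -0.1564], np.float64(0.3), 114), ('scene', [0.4779, -0.1546], np.float64(0.21), 297)]
B [('top', [0.5926, -0.2617], np.float64(0.2), 154), ('scene', [0.59, -0.256], np.float64(1.0), 297)]
C [('top', [0.4986, -0.3083], np.float64(0.2), 165), ('scene', [0.4968, -0.3103], np.float64(0.15), 356)]
[[ 0.001  0.965  0.261  0.072]
 [ 1.    -0.001 -0.     0.   ]
 [ 0.     0.261 -0.965 -0.163]
 [ 0.     0.     0.     1.   ]] 308.8605745167618 -0.026297890253450015
```

View pics/crop.png

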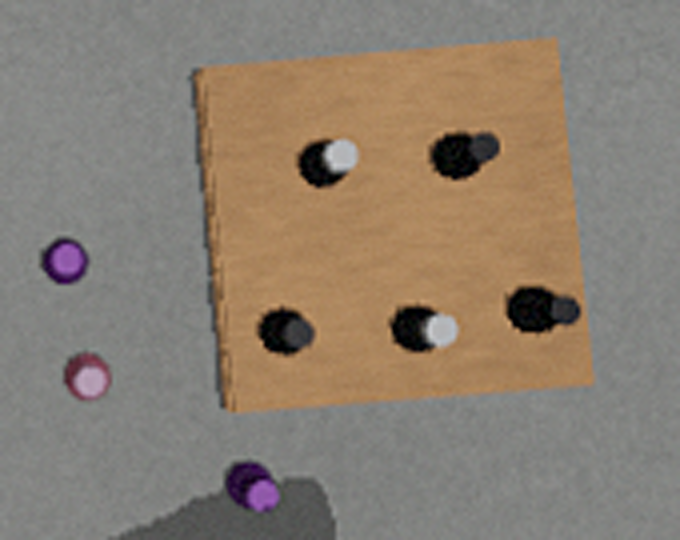

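The crop confirms three all-black caps on the sheets: A at (352,247), B at (397,203) and C at (415,242). The two white-topped ones are printed, and the purple and pink ones stand off the sheets. I'm starting with C: turn the jaws across the nest (4.4°) and go above it.

Request:
send_rows --moves '[[[0, 0, -7, 0, 0, 0, 0.1], [0, 0, -7, 0, 0, 0, 0.1], [0, 0, -7, 0, 0, 0, 0.1], [0, 0, -7, 0, 0, 0, 0.1], [0, 0, -7, 0, 0, 0, 0.1]]]'

```text
time_s: 1.15
position: [0.261, -0.5679, 0.2226]
tcp_rot: [[0.5, 0.866, 0.0], [0.866, -0.5, -0.0], [-0.0, 0.0, -1.0]]
force: [0.6, 0.2, 0.3]
opening: 0.63
```

Request:
send_rows --moves '[[[0, 0, -7, 0, 0, 0, 0.1], [0, 0, -7, 0, 0, 0, 0.1], [0, 0, -7, 0, 0, 0, 0.1], [0, 0, -7, 0, 0, 0, 0.1], [0, 0, -6.7, 0, 0, 0, 0.1]]]'

```text
time_s: 1.65
position: [0.261, -0.5678, 0.2226]
tcp_rot: [[-0.081, 0.997, -0.0], [0.997, 0.081, -0.0], [-0.0, -0.0, -1.0]]
force: [0.6, 0.5, 0.8]
opening: 0.553
```

Request:
send_rows --moves '[[[0, 0, 0, 2.4, 2.6, 0.7, 0.1], [0, 0, 0, 2.4, 2.6, 0.7, 0.1], [0, 0, 0, 2.4, 2.6, 0.7, 0.1], [0, 0, 0, 2.4, 2.6, 0.7, 0.1], [0, 0, 0, 2.4, 2.6, 0.7, 0.1]]]'

```text
time_s: 2.15
position: [0.3823, -0.4374, 0.1875]
tcp_rot: [[-0.076, 0.997, 0.0], [0.997, 0.076, -0.0], [-0.0, 0.0, -1.0]]
force: [0.2, -0.0, 0.4]
opening: 0.549
```

Request:
send_rows --moves '[[[0, 0, 0, 2.4, 2.6, 0.7, 0.1], [0, 0, 0, 2.4, 2.6, 0.7, 0.1], [0, 0, 0, 2.4, 2.6, 0.7, 0.1], [0, 0, 0, 2.4, 2.5, 0.7, 0.1], [0, 0, 0, 2.3, 2.5, 0.7, 0.1]]]'

```text
time_s: 2.65
position: [0.501, -0.3087, 0.1524]
tcp_rot: [[-0.077, 0.997, 0.0], [0.997, 0.077, -0.0], [-0.0, 0.0, -1.0]]
force: [1.0, -0.5, 0.5]
opening: 0.551
```

```bash
cat >> h.py <<'E'
def tool(t,s=None):
    """shift in tool axes (cm) to bring the TCP to t"""
    s=s or readout.read_state(); return (100*s["tcp_rot"].T@(np.asarray(t)-s["position"])).round(2)
def wcap(g,name="blank0",z=.03):
    "fit each visible cap of this class seen by the wrist camera nearest to guess g"
    m=camera_model("wrist"); im=capture("wrist"); R=[d["mask"] for d in regions_of("wrist",name)]
    p=cap(m,*g,z); ms=max(R,key=lambda k:(p*k).sum(),default=None)
    if ms is None: return im,None,None
    x,f=fit(lambda q: iou(cap(m,*q,z),ms),g); return im,x,f
def yaw(): r=readout.read_state()["tcp_rot"]; return np.degrees(np.arctan2(r[1,1],r[0,1]))
E
python3 - <<'E'
from h import *
s=readout.read_state(); print(s["time_s"],s["position"].round(4),yaw(),s["opening"],s["tcp_rot"][:,2].round(4))
im,x,f=wcap((.4985,-.309)); cv2.imwrite("pics/w1.png",im); print(x,f, tool([*x,.063]))
m=camera_model("wrist"); print(proj(m,[[*x,.1],[*x,.03]]).round())
E
```

```text
2.65 [ 0.501  -0.3087  0.1524] 4.392500206050288 0.550935558302579 [ 3.e-04 -2.e-04 -1.e+00]
[ 0.49750133 -0.30987582] 0.12622539442722303 [-0.35 -0.45  8.87]
[[274. 233.]
 [276. 209.]]
```

View pics/w1.png

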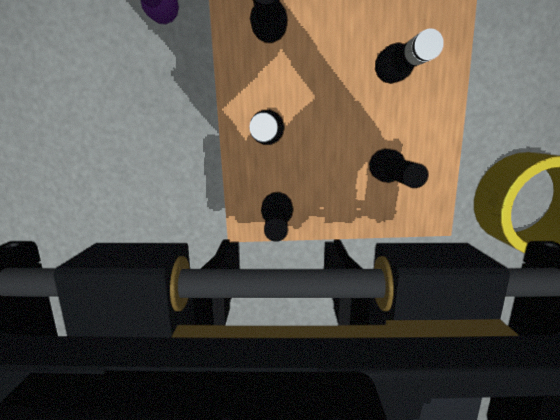

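The wrist view shows blank C at (277,215) just ahead of the fingers and a printed cap at (265,127), clear of them. Descend and grip.

Request:
send_rows --moves '[[[0, 0, 0, -0.15, -0.2, 0.9, 0.1], [0, 0, 0, -0.15, -0.2, 2, 0.1], [0, 0, 0, 0, 0, 2, 0.1], [0, 0, 0, 0, 0, 2, 0.1], [0, 0, 0, 0, 0, 2, 0.1]]]'

```text
time_s: 3.25
position: [0.4952, -0.315, 0.0627]
tcp_rot: [[-0.074, 0.997, 0.0], [0.997, 0.074, -0.001], [-0.001, 0.0, -1.0]]
force: [0.7, -0.7, -0.5]
opening: 0.547
```

Request:
send_rows --moves '[[[0, 0, 0, 0, 0, 0, -1], [0, 0, 0, 0, 0, 0, -1], [0, 0, 0, 0, 0, 0, -1], [0, 0, 0, 0, 0, 0, -1], [0, 0, 0, 0, 0, 0, -1]]]'

```text
time_s: 3.75
position: [0.4967, -0.3137, 0.0645]
tcp_rot: [[-0.076, 0.997, 0.001], [0.997, 0.076, -0.001], [-0.001, 0.001, -1.0]]
force: [0.4, -0.0, 2.5]
opening: 0.194
```

Request:
send_rows --moves '[[[0, 0, 0, 0, 0, 0, -1], [0, 0, 0, 0, 0, 0, -1], [0, 0, 0, 0, 0, -1, -1], [0, 0, 0, 0, 0, -3, -1], [0, 0, 0, 0, 0, -3, -1]]]'

```text
time_s: 4.25
position: [0.4956, -0.3123, 0.1338]
tcp_rot: [[-0.076, 0.997, -0.002], [0.997, 0.076, 0.002], [0.002, -0.002, -1.0]]
force: [0.1, -0.5, -0.3]
opening: 0.195
```

```bash
python3 - <<'E'
from h import *
s=readout.read_state(); print(s["time_s"],s["position"].round(4),yaw(),s["opening"]*87,s["force"])
print(tool([.5392,.298,.2]))
E
```

```text
4.25 [ 0.4956 -0.3123  0.1338] 4.383507982600657 16.927307674652482 [ 0.11126368 -0.48273077 -0.31119364]
[60.54  9.   -6.5 ]
```

Request:
send_rows --moves '[[[0, 0, 0, 2, 0.6, -2, -1], [0, 0, 0, 3, 0.6, -2, -1], [0, 0, 0, 4, 0.6, -1, -1], [0, 0, 0, 4, 0.6, -0.5, -1], [0, 0, 0, 4, 0.6, -0.5, -1]]]'

```text
time_s: 4.75
position: [0.513, -0.1397, 0.1944]
tcp_rot: [[-0.076, 0.997, 0.001], [0.997, 0.076, 0.0], [-0.0, 0.001, -1.0]]
force: [0.2, 0.2, -0.3]
opening: 0.195
```

Request:
send_rows --moves '[[[0, 0, 0, 4, 0.6, 0, -1], [0, 0, 0, 4, 0.6, 0, -1], [0, 0, 0, 4, 0.6, 0, -1], [0, 0, 0, 4, 0.6, 0, -1], [0, 0, 0, 4, 0.6, 0, -1]]]'

```text
time_s: 5.25
position: [0.5274, 0.0622, 0.1939]
tcp_rot: [[-0.076, 0.997, -0.0], [0.997, 0.076, 0.0], [0.0, -0.0, -1.0]]
force: [0.3, -0.5, -0.2]
opening: 0.195
```

Request:
send_rows --moves '[[[0, 0, 0, 4, 0.6, 0, -1], [0, 0, 0, 4, 0.6, 0, -1], [0, 0, 0, 4, 0.6, 0, -1], [0, 0, 0, 2, 0.6, 0, -1], [0, 0, 0, 0, 0.6, 0, -1]]]'

```text
time_s: 5.75
position: [0.5462, 0.2053, 0.1938]
tcp_rot: [[-0.081, 0.997, -0.0], [0.997, 0.081, 0.001], [0.001, -0.0, -1.0]]
force: [-0.1, 0.1, -0.6]
opening: 0.196
```

```bash
cat >> h.py <<'E'
def inhand(im,m,s):
    "fit cap in hand: tool-x offset of its axis and bottom height below TCP"
    R=[d["mask"] for d in regions_of("wrist","blank0")]; t=s["position"]; X=s["tcp_rot"][:,0]; Y=s["tcp_rot"][:,1]
    F=lambda q:cap(m,*(t+q[0]*X+q[1]*Y)[:2],t[2]-.033)
    p=F((.002,0)); ms=max(R,key=lambda k:(p*k).sum(),default=None)
    if ms is None or (p*ms).sum()==0: return None,len(R)
    # only the part below the fingers is visible: compare inside mask bounding box
    v=np.zeros(ms.shape); r=np.where(ms.any(1))[0]; v[:r.max()]=1
    return fit(lambda q: iou(F(q)*v,ms*v),(.002,0.))
E
python3 - <<'E'
from h import *
s=readout.read_state(); print(s["time_s"],s["position"].round(4),yaw(),s["opening"]*87)
m=camera_model("wrist"); im=capture("wrist"); cv2.imwrite("pics/w2.png",im)
bl=blue(im); q,f=fit(lambda q: iou(pockets(m,q),bl),[.543,.248,.077]); print("nest",q,f,bl.sum())
print(proj(m,[[q[0]-d*np.sin(q[2]),q[1]+d*np.cos(q[2]),.054] for d in(-.05,0,.05)]).round())
print(inhand(im,m,s))
E
```

```text
5.75 [0.5462 0.2053 0.1938] 4.6321846402215545 17.058736455011037
nest [0.54331524 0.24672123 0.08765195] 0.25404855398198556 2109.0
[[281. 209.]
 [281. 159.]
 [281. 105.]]
(array([0.00886965, 0.00129277]), np.float64(0.40590457423454385))
```

View pics/w2.png

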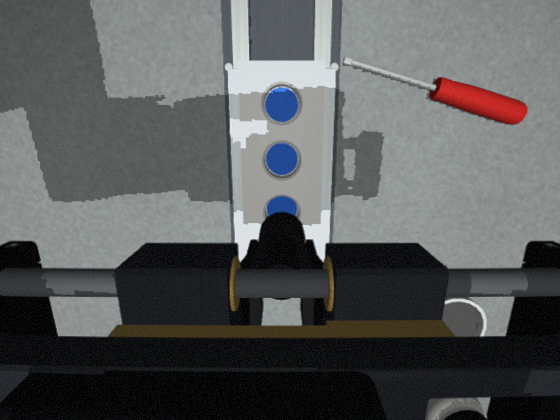

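The wrist view shows pocket 2 at (282,104), pocket 1 at (281,159), and pocket 0 half hidden by the gripped cap's foot at (282,215). I'll refit with the two clear pockets and the foot edge.

```bash
cat >> h.py <<'E'
def inhand2(im,m,s,drop=.033):
    t=s["position"]; X=s["tcp_rot"][:,0]; Y=s["tcp_rot"][:,1]
    v=np.zeros((420,560)); v[185:238,250:315]=1
    d=(im.max(2)<45)*v
    return fit(lambda q: iou(cap(m,*(t+q[0]*X+q[1]*Y)[:2],t[2]-drop)*v,d),(.002,0.))
def nest(im,m,ks,rows,q0=(.5433,.247,.08)):
    bl=blue(im); bl[rows:]=0
    return fit(lambda q: iou(pockets(m,q,ks),bl),q0)
E
python3 - <<'E'
from h import *
s=readout.read_state(); m=camera_model("wrist"); im=capture("wrist")
q,f=nest(im,m,(1,2),190); print("nest",q.round(4),f)
for d in(.031,.033,.035): print(inhand2(im,m,s,d))
(o,_),_=inhand2(im,m,s)
p2=np.array([q[0]-.05*np.sin(q[2]),q[1]+.05*np.cos(q[2])]); X=s["tcp_rot"][:,0]
print(p2,tool([*(p2-o*X[:2]),.2],s),tool([*p2,.2],s))
E
```

```text
nest [0.5437 0.246  0.0866] 0.19279265123859612
(array([0.00215234, 0.0008576 ]), np.float64(0.06942232665910664))
(array([0.00153693, 0.00089626]), np.float64(0.06402043899257892))
(array([0.00099447, 0.00087467]), np.float64(0.059855649576903924))
[0.53941983 0.29585239] [ 9.22 -0.08 -0.63] [ 9.37 -0.08 -0.63]
```

Request:
send_rows --moves '[[[0, 0, 0, 3, -0.1, 0, -1], [0, 0, 0, 3.2, 0, 0, -1], [0, 0, 0, 2, 0, 1, -1], [0, 0, 0, 1, 0, 2, -1], [0, 0, 0, 0, 0, 2, -1]]]'

```text
time_s: 6.4
position: [0.5391, 0.2939, 0.1436]
tcp_rot: [[-0.076, 0.997, 0.001], [0.997, 0.076, 0.0], [0.0, 0.001, -1.0]]
force: [0.6, -1.0, -0.6]
opening: 0.195
```

Request:
send_rows --moves '[[[0, 0, 0, 0, 0, 2, -1], [0, 0, 0, 0, 0, 1, -1], [0, 0, 0, 0, 0, 0.6, -1], [0, 0, 0, 0, 0, 0.6, -1], [0, 0, 0, 0, 0, 0.6, -1]]]'

```text
time_s: 6.9
position: [0.5397, 0.2937, 0.096]
tcp_rot: [[-0.076, 0.997, 0.002], [0.997, 0.076, 0.0], [0.0, 0.002, -1.0]]
force: [0.7, -0.5, -0.0]
opening: 0.192
```

Request:
send_rows --moves '[[[0, 0, 0, 0, 0, 0.4, -1], [0, 0, 0, 0, 0, 0.2, -1], [0, 0, 0, 0, 0, 0, -1], [0, 0, 0, 0, 0, 0, -1], [0, 0, 0, 0, 0, 0, -1]]]'

```text
time_s: 7.4
position: [0.5392, 0.2941, 0.0899]
tcp_rot: [[-0.077, 0.997, 0.001], [0.997, 0.077, 0.0], [0.0, 0.001, -1.0]]
force: [-0.4, 0.4, -0.6]
opening: 0.198
```

Going in without contact force. Lower the last 2 mm, release, rise, and look.

Request:
send_rows --moves '[[[0, 0, 0, 0, 0, 0.2, -1], [0, 0, 0, 0, 0, 0, 0.1], [0, 0, 0, 0, 0, 0, 0.1], [0, 0, 0, 0, 0, 0, 0.1], [0, 0, 0, 0, 0, 0, 0.1]]]'

```text
time_s: 7.9
position: [0.5389, 0.2939, 0.0874]
tcp_rot: [[-0.076, 0.997, -0.0], [0.997, 0.076, -0.0], [-0.0, -0.0, -1.0]]
force: [0.3, -0.8, 0.1]
opening: 0.474
```

Request:
send_rows --moves '[[[0, 0, 0, 0, 0, -1, 0.1], [0, 0, 0, 0, 0, -3, 0.1], [0, 0, 0, 0, 0, -3, 0.1], [0, 0, 0, -2, 0, -3, 0.1], [0, 0, 0, -4, 0, 0, 0.1]]]'

```text
time_s: 8.4
position: [0.5468, 0.2365, 0.193]
tcp_rot: [[-0.08, 0.997, 0.011], [0.997, 0.08, 0.003], [0.003, 0.012, -1.0]]
force: [1.2, -0.7, 0.1]
opening: 0.548
```

Request:
send_rows --moves '[[[0, 0, 0, -3, -0.5, 0, 0.1], [0, 0, 0, -3, -0.5, 0, 0.1], [0, 0, 0, -3, -0.5, 0, 0.1], [0, 0, 0, -1, -0.5, 0, 0.1], [0, 0, 0, 0, 0, 0, 0.1]]]'

```text
time_s: 8.9
position: [0.5308, 0.1318, 0.1881]
tcp_rot: [[-0.074, 0.997, -0.0], [0.997, 0.074, 0.0], [0.0, -0.0, -1.0]]
force: [-0.1, -0.8, -0.4]
opening: 0.552
```

```bash
python3 - <<'E'
from h import *
s=readout.read_state(); print(s["time_s"],s["position"].round(4),yaw(),s["opening"]*87)
m=camera_model("wrist"); im,x,f=wcap((.5394,.296),z=.054); print("cap seated fit",x,f)
q,f=nest(im,m,(1,),400); print(q,f)
t=capture("top"); sc=capture("scene")
v=cv2.resize(im,None,fx=1,fy=1); cv2.imwrite("pics/w3.png",np.hstack([im[:260,150:420],cv2.resize(sc[140:250,300:460],None,fx=2.36,fy=2.36)[:260]]))
print(tool([.479,-.1555,.17]))
E
```

```text
8.9 [0.5308 0.1318 0.1881] 4.239551702010661 48.062178994747015
cap seated fit [0.54041809 0.3003244 ] 0.07429728592859508
[0.54392616 0.24606289 0.09813959] 0.5252186579692395
[-28.46  -7.48   1.76]
```

View pics/w3.png

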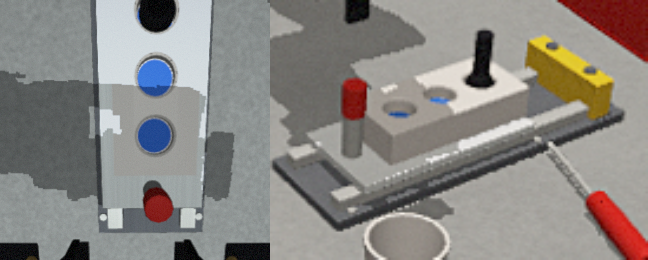

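Cap C stands upright in pocket 2, at (155,15) in the left crop. Now blank A.

Request:
send_rows --moves '[[[0, 0, 0, -3, -0.8, 0, 0.1], [0, 0, 0, -4, -1, 0, 0.1], [0, 0, 0, -4, -1, 0, 0.1], [0, 0, 0, -4, -1, 0, 0.1], [0, 0, 0, -4, -1, 0.4, 0.1]]]'

```text
time_s: 9.6
position: [0.4986, -0.0607, 0.184]
tcp_rot: [[-0.079, 0.997, 0.002], [0.997, 0.079, -0.0], [-0.0, 0.002, -1.0]]
force: [0.7, -0.3, -0.2]
opening: 0.549
```

Request:
send_rows --moves '[[[0, 0, 0, -4, -1, 1, 0.1], [0, 0, 0, -4, -1, 1, 0.1], [0, 0, 0, -1.5, -0.7, 1.2, 0.1], [0, 0, 0, 0, 0, 0, 0.1], [0, 0, 0, 0, 0, 0, 0.1]]]'

```text
time_s: 10.1
position: [0.4785, -0.1563, 0.1514]
tcp_rot: [[-0.076, 0.997, -0.0], [0.997, 0.076, 0.001], [0.001, -0.0, -1.0]]
force: [0.3, 0.5, 0.6]
opening: 0.552
```

```bash
python3 - <<'E'
from h import *
s=readout.read_state(); print(s["time_s"],s["position"].round(4),yaw(),s["opening"]*87)
im,x,f=wcap((.479,-.1555)); cv2.imwrite("pics/w4.png",im); print(x,f,tool([*x,.063],s))
s=readout.read_state(); print(tool([*x,.063],s))
E
```

```text
10.1 [ 0.4785 -0.1563  0.1514] 4.384834882590946 48.0016574356827
[ 0.48022802 -0.15593264] 0.11917603839305557 [0.01 0.17 8.84]
[-0.02  0.12  8.89]
```

Request:
send_rows --moves '[[[0, 0, 0, 0, 0.1, 0.8, 0.1], [0, 0, 0, 0, 0, 2, 0.1], [0, 0, 0, 0, 0, 2, 0.1], [0, 0, 0, 0, 0, 2, 0.1], [0, 0, 0, 0, 0, 2, 0.1]]]'

```text
time_s: 10.7
position: [0.4798, -0.1561, 0.0629]
tcp_rot: [[-0.078, 0.997, 0.001], [0.997, 0.078, -0.0], [-0.0, 0.001, -1.0]]
force: [-0.6, 1.1, 0.3]
opening: 0.55
```

Request:
send_rows --moves '[[[0, 0, 0, 0, 0, 0, -1], [0, 0, 0, 0, 0, 0, -1], [0, 0, 0, 0, 0, 0, -1], [0, 0, 0, 0, 0, 0, -1], [0, 0, 0, 0, 0, 0, -1]]]'

```text
time_s: 11.2
position: [0.4798, -0.1572, 0.0644]
tcp_rot: [[-0.077, 0.997, 0.002], [0.997, 0.077, -0.001], [-0.001, 0.001, -1.0]]
force: [-0.3, -0.4, -0.3]
opening: 0.198
```

Request:
send_rows --moves '[[[0, 0, 0, 0, 0, 0, -1], [0, 0, 0, 0, 0, 0, -1], [0, 0, 0, 0, 0, -1, -1], [0, 0, 0, 0, 0, -3, -1], [0, 0, 0, 0, 0, -3, -1]]]'

```text
time_s: 11.7
position: [0.4784, -0.1566, 0.1341]
tcp_rot: [[-0.076, 0.997, -0.002], [0.997, 0.076, 0.001], [0.001, -0.002, -1.0]]
force: [0.3, -0.1, -0.2]
opening: 0.198
```

Request:
send_rows --moves '[[[0, 0, 0, 0, 0, -3, -1], [0, 0, 0, 1, 0.4, -3, -1], [0, 0, 0, 3, 0.8, 0, -1], [0, 0, 0, 4, 1, 0, -1], [0, 0, 0, 4, 1, 0, -1]]]'

```text
time_s: 12.2
position: [0.502, -0.034, 0.1944]
tcp_rot: [[-0.075, 0.997, 0.001], [0.997, 0.075, -0.0], [-0.0, 0.001, -1.0]]
force: [0.2, -0.1, -0.6]
opening: 0.197
```

```bash
python3 - <<'E'
from h import *
s=readout.read_state(); print(s["time_s"],s["position"].round(4),yaw(),s["opening"]*87,s["force"])
print(tool([.5468,.176,.195]))
E
```

```text
12.2 [ 0.502  -0.034   0.1944] 4.278869141925492 17.160223589427023 [ 0.21109721 -0.05967771 -0.56898736]
[20.61  6.04 -0.06]
```

Request:
send_rows --moves '[[[0, 0, 0, 4, 1.3, 0, -1], [0, 0, 0, 4, 1.3, 0, -1], [0, 0, 0, 4, 1.3, 0, -1], [0, 0, 0, 4, 1.3, 0, -1], [0, 0, 0, 2.5, 0.8, 0, -1]]]'

```text
time_s: 12.7
position: [0.5477, 0.1569, 0.1939]
tcp_rot: [[-0.078, 0.997, 0.0], [0.997, 0.078, 0.001], [0.001, 0.0, -1.0]]
force: [1.2, -0.9, -0.4]
opening: 0.194
```

Request:
send_rows --moves '[[[0, 0, 0, 0, 0, 0, -1], [0, 0, 0, 0, 0, 0, -1], [0, 0, 0, 0, 0, 0, -1], [0, 0, 0, 0, 0, 0, -1], [0, 0, 0, 0, 0, 0, -1]]]'

```text
time_s: 13.2
position: [0.5476, 0.153, 0.1937]
tcp_rot: [[-0.075, 0.997, -0.0], [0.997, 0.075, -0.0], [-0.0, -0.0, -1.0]]
force: [0.5, -0.2, -0.0]
opening: 0.197
```

```bash
python3 - <<'E'
from h import *
s=readout.read_state(); print(s["time_s"],s["position"].round(4),yaw())
m=camera_model("wrist"); im=capture("wrist"); cv2.imwrite("pics/w5.png",im)
q,f=nest(im,m,(0,1),200); print("nest",q.round(4),f)
(o,oy),fo=inhand2(im,m,s); print(o,oy,fo)
X=s["tcp_rot"][:,0]
print(tool([*(q[:2]-o*X[:2]),.09],s),tool([*q[:2],.09],s))
E
```

```text
13.2 [0.5476 0.153  0.1937] 4.2824180967832355
nest [0.544  0.2465 0.0702] 0.21029762764268622
-6.882353685796272e-05 0.0006696716817095874 0.058867065453131806
[ 9.35  0.35 10.36] [ 9.35  0.35 10.36]
```

Request:
send_rows --moves '[[[0, 0, 0, 3, 0.3, 0, -1], [0, 0, 0, 3.3, 0, 0, -1], [0, 0, 0, 2, 0, 0, -1], [0, 0, 0, 1, 0, 2, -1], [0, 0, 0, 0, 0, 3, -1]]]'

```text
time_s: 13.75
position: [0.5453, 0.2488, 0.145]
tcp_rot: [[-0.078, 0.997, 0.006], [0.997, 0.078, 0.002], [0.001, 0.006, -1.0]]
force: [0.4, 0.1, -1.3]
opening: 0.197
```

Request:
send_rows --moves '[[[0, 0, 0, 0, 0, 2, -1], [0, 0, 0, 0, 0, 1, -1], [0, 0, 0, 0, 0, 0.6, -1], [0, 0, 0, 0, 0, 0.6, -1], [0, 0, 0, 0, 0, 0.6, -1]]]'

```text
time_s: 14.25
position: [0.5442, 0.2469, 0.0961]
tcp_rot: [[-0.076, 0.997, 0.001], [0.997, 0.076, 0.0], [-0.0, 0.001, -1.0]]
force: [-1.0, -1.2, 0.8]
opening: 0.197
```

Request:
send_rows --moves '[[[0, 0, 0, 0, 0, 0.4, -1], [0, 0, 0, 0, 0, 0.2, -1], [0, 0, 0, 0, 0, 0.1, -1], [0, 0, 0, 0, 0, 0, -1], [0, 0, 0, 0, 0, 0, -1]]]'

```text
time_s: 14.75
position: [0.5436, 0.2471, 0.0887]
tcp_rot: [[-0.076, 0.997, 0.0], [0.997, 0.076, 0.0], [0.0, 0.0, -1.0]]
force: [-0.1, -1.3, -1.3]
opening: 0.201
```

Request:
send_rows --moves '[[[0, 0, 0, 0, 0, 0.1, -1], [0, 0, 0, 0, 0, 0, 0.1], [0, 0, 0, 0, 0, 0, 0.1], [0, 0, 0, 0, 0, 0, 0.1], [0, 0, 0, 0, 0, 0, 0.1]]]'

```text
time_s: 15.25
position: [0.5436, 0.2472, 0.0875]
tcp_rot: [[-0.076, 0.997, 0.0], [0.997, 0.076, 0.0], [0.0, 0.0, -1.0]]
force: [0.7, 0.0, 0.7]
opening: 0.475
```

Request:
send_rows --moves '[[[0, 0, 0, 0, 0, -1, 0.1], [0, 0, 0, 0, 0, -3, 0.1], [0, 0, 0, 0, 0, -3, 0.1], [0, 0, 0, -2, 0, -3, 0.1], [0, 0, 0, -4, 0, 0, 0.1]]]'

```text
time_s: 15.75
position: [0.5514, 0.1894, 0.1928]
tcp_rot: [[-0.081, 0.997, 0.011], [0.997, 0.081, 0.003], [0.002, 0.011, -1.0]]
force: [2.1, 0.5, 0.9]
opening: 0.549
```

Request:
send_rows --moves '[[[0, 0, 0, -4, 0, 0, 0.1], [0, 0, 0, -2, 0, 0, 0.1], [0, 0, 0, -1, 0, 0, 0.1], [0, 0, 0, 0, 0, 0, 0.1], [0, 0, 0, 0, 0, 0, 0.1]]]'

```text
time_s: 16.25
position: [0.5535, 0.1182, 0.1877]
tcp_rot: [[-0.076, 0.997, 0.0], [0.997, 0.076, 0.001], [0.001, 0.0, -1.0]]
force: [0.5, -0.4, -0.7]
opening: 0.55
```

```bash
python3 - <<'E'
from h import *
s=readout.read_state(); print(s["time_s"],s["position"].round(4),yaw(),s["opening"]*87)
m=camera_model("wrist"); im,x,f=wcap((.5435,.2465),z=.054); print("cap1",x,f)
sc=capture("scene"); cv2.imwrite("pics/w6.png",np.hstack([im[:260,150:420],cv2.resize(sc[140:250,300:460],None,fx=2.36,fy=2.36)[:260]]))
q,f=nest(im,m,(0,),400); print("p0 only",q.round(4),f)
print(tool([.5925,-.2605,.155]))
E
```

```text
16.25 [0.5535 0.1182 0.1877] 4.382003921680176 47.86989572212419
cap1 [0.54393621 0.24886251] 0.051103864606695915
p0 only [0.5425 0.2457 0.0939] 0.2766266518935122
[-38.11   0.95   3.24]
```

View pics/w6.png

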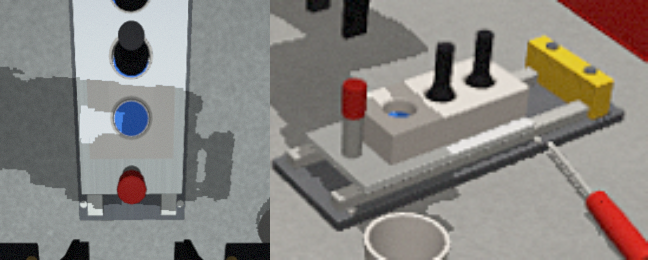

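Caps stand in pockets 2 and 1 (crop (131,45)), and pocket 0 is free at (131,119). Now blank B.

Request:
send_rows --moves '[[[0, 0, 0, -3, 0.1, 0, 0.1], [0, 0, 0, -4, 0.1, 0, 0.1], [0, 0, 0, -4, 0.1, 0, 0.1], [0, 0, 0, -4, 0.1, 0, 0.1], [0, 0, 0, -4, 0.1, 0, 0.1]]]'

```text
time_s: 16.9
position: [0.5732, -0.0719, 0.1875]
tcp_rot: [[-0.078, 0.997, 0.0], [0.997, 0.078, 0.0], [0.0, 0.0, -1.0]]
force: [-0.6, 0.2, 0.2]
opening: 0.548
```

Request:
send_rows --moves '[[[0, 0, 0, -4, 0.1, 0.2, 0.1], [0, 0, 0, -4, 0.1, 0.5, 0.1], [0, 0, 0, -4, 0.1, 0.5, 0.1], [0, 0, 0, -4, 0.1, 0.5, 0.1], [0, 0, 0, -3.1, 0, 0.5, 0.1]]]'

```text
time_s: 17.4
position: [0.5923, -0.2633, 0.1652]
tcp_rot: [[-0.077, 0.997, 0.001], [0.997, 0.077, -0.001], [-0.001, 0.001, -1.0]]
force: [-0.5, -0.1, 1.4]
opening: 0.551
```

Request:
send_rows --moves '[[[0, 0, 0, 0, 0, 0.5, 0.1], [0, 0, 0, 0, 0, 0.5, 0.1], [0, 0, 0, 0, 0, 0, 0.1], [0, 0, 0, 0, 0, 0, 0.1], [0, 0, 0, 0, 0, 0, 0.1]]]'

```text
time_s: 17.9
position: [0.5919, -0.2604, 0.1559]
tcp_rot: [[-0.078, 0.997, 0.0], [0.997, 0.078, -0.0], [-0.0, 0.0, -1.0]]
force: [0.7, -0.0, -0.6]
opening: 0.547
```

```bash
python3 - <<'E'
from h import *
s=readout.read_state(); print(s["time_s"],s["position"].round(4),yaw(),s["opening"]*87)
im,x,f=wcap((.5925,-.2605)); cv2.imwrite("pics/w7.png",im); print(x,f,tool([*x,.063],s))
s=readout.read_state(); print(tool([*x,.063],s))
E
```

```text
17.9 [ 0.5919 -0.2604  0.1559] 4.484443897525086 47.619597160340234
[ 0.59326072 -0.26294789] 0.05839749695523844 [-0.27  0.11  9.29]
[-0.21  0.11  9.3 ]
```

View pics/w7.png

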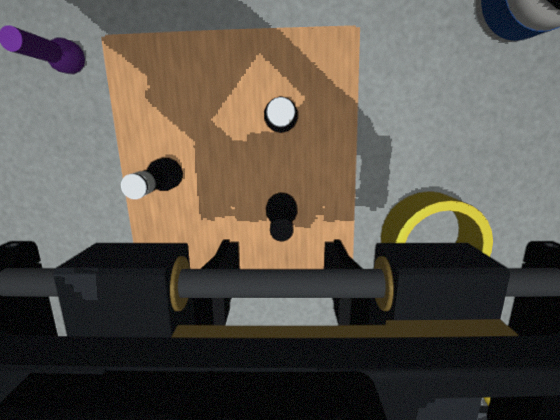

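Blank B is between the jaws' sides at (282,215). The printed caps at (281,113) and (140,185) are clear.

Request:
send_rows --moves '[[[0, 0, 0, -0.2, 0.1, 1.3, 0.1], [0, 0, 0, 0, 0, 2, 0.1], [0, 0, 0, 0, 0, 2, 0.1], [0, 0, 0, 0, 0, 2, 0.1], [0, 0, 0, 0, 0, 2, 0.1]]]'

```text
time_s: 18.5
position: [0.5925, -0.2635, 0.061]
tcp_rot: [[-0.076, 0.997, -0.0], [0.997, 0.076, 0.0], [0.0, -0.0, -1.0]]
force: [-0.2, -0.9, 0.9]
opening: 0.548
```

Request:
send_rows --moves '[[[0, 0, 0, 0, 0, 0, -1], [0, 0, 0, 0, 0, 0, -1], [0, 0, 0, 0, 0, 0, -1], [0, 0, 0, 0, 0, 0, -1], [0, 0, 0, 0, 0, 0, -1]]]'

```text
time_s: 19.0
position: [0.5933, -0.264, 0.0636]
tcp_rot: [[-0.076, 0.997, 0.002], [0.997, 0.076, -0.001], [-0.001, 0.002, -1.0]]
force: [-0.1, 0.4, 0.8]
opening: 0.196
```

Request:
send_rows --moves '[[[0, 0, 0, 0, 0, 0, -1], [0, 0, 0, 0, 0, 0, -1], [0, 0, 0, 0, 0, -1, -1], [0, 0, 0, 0, 0, -3, -1], [0, 0, 0, 0, 0, -3, -1]]]'

```text
time_s: 19.5
position: [0.592, -0.2631, 0.1327]
tcp_rot: [[-0.076, 0.997, -0.002], [0.997, 0.076, 0.002], [0.002, -0.002, -1.0]]
force: [0.3, 0.5, 0.2]
opening: 0.199
```

Request:
send_rows --moves '[[[0, 0, 0, 0, 0, -3, -1], [0, 0, 0, 0, 0, -3, -1], [0, 0, 0, 2, 0, 0, -1], [0, 0, 0, 4, 0, 0, -1], [0, 0, 0, 4, 0, 0, -1]]]'

```text
time_s: 20.0
position: [0.584, -0.1623, 0.192]
tcp_rot: [[-0.075, 0.997, -0.001], [0.997, 0.075, 0.001], [0.001, -0.001, -1.0]]
force: [0.4, 0.8, -1.3]
opening: 0.202
```

Request:
send_rows --moves '[[[0, 0, 0, 4, 0, 0, -1], [0, 0, 0, 4, 0, 0, -1], [0, 0, 0, 4, -0.2, 0, -1], [0, 0, 0, 4, -0.2, 0, -1], [0, 0, 0, 4, -0.2, 0, -1]]]'

```text
time_s: 20.5
position: [0.5619, 0.0376, 0.1917]
tcp_rot: [[-0.077, 0.997, -0.002], [0.997, 0.077, 0.001], [0.001, -0.002, -1.0]]
force: [0.1, 0.0, -0.5]
opening: 0.202
```

```bash
python3 - <<'E'
from h import *
s=readout.read_state(); print(s["time_s"],s["position"].round(4),yaw(),s["opening"]*87,s["force"])
print(tool([.5512,.110,.195]))
E
```

```text
20.5 [0.5619 0.0376 0.1917] 4.390553829291059 17.566976461217838 [ 0.12558924  0.02351414 -0.48446671]
[ 7.31 -0.52 -0.32]
```

Request:
send_rows --moves '[[[0, 0, 0, 3, -0.3, 0, -1], [0, 0, 0, 2.5, -0.2, 0, -1], [0, 0, 0, 1, 0, 0, -1], [0, 0, 0, 0, 0, 0, -1], [0, 0, 0, 0, 0, 0, -1]]]'

```text
time_s: 21.0
position: [0.5538, 0.099, 0.1923]
tcp_rot: [[-0.077, 0.997, -0.0], [0.997, 0.077, -0.001], [-0.001, -0.0, -1.0]]
force: [-0.1, -0.8, 0.3]
opening: 0.199
```

```bash
python3 - <<'E'
from h import *
s=readout.read_state(); print(s["time_s"],s["position"].round(4),yaw())
m=camera_model("wrist"); im=capture("wrist"); cv2.imwrite("pics/w8.png",im)
bl=blue(im); p=pockets(m,(.5437,.2465,.077),(0,)); w=cv2.dilate(p,np.ones((15,15)))
q,f=fit(lambda q: iou(pockets(m,(*q,.077),(0,)),bl*(w>0)),(.5437,.2465)); print("nest",q.round(4),f)
(o,oy),fo=inhand2(im,m,s); print(o,oy,fo)
p0=q+.05*np.array([np.sin(.077),-np.cos(.077)])
X=s["tcp_rot"][:,0]; print(p0,tool([*(p0-o*X[:2]),.09],s))
E
```

```text
21.0 [0.5538 0.099  0.1923] 4.395450283514039
nest [0.5442 0.2467] 0.18822246017712096
-0.00091353024012642 0.0004943604428262922 0.043661403420269695
[0.54808441 0.19689163] [ 9.91  0.18 10.22]
```

Request:
send_rows --moves '[[[0, 0, 0, 3, 0.1, 0, -1], [0, 0, 0, 3.3, 0, 0, -1], [0, 0, 0, 2.5, 0, 0, -1], [0, 0, 0, 1, 0, 1.5, -1], [0, 0, 0, 0, 0, 3, -1]]]'

```text
time_s: 21.55
position: [0.5501, 0.1979, 0.1493]
tcp_rot: [[-0.077, 0.997, 0.007], [0.997, 0.077, 0.001], [0.001, 0.007, -1.0]]
force: [0.3, -0.4, -0.1]
opening: 0.199
```

Request:
send_rows --moves '[[[0, 0, 0, 0, 0, 2, -1], [0, 0, 0, 0, 0, 1.3, -1], [0, 0, 0, 0, 0, 0.6, -1], [0, 0, 0, 0, 0, 0.6, -1], [0, 0, 0, 0, 0, 0.6, -1]]]'

```text
time_s: 22.05
position: [0.5483, 0.1969, 0.0969]
tcp_rot: [[-0.076, 0.997, 0.002], [0.997, 0.076, 0.0], [0.0, 0.002, -1.0]]
force: [-0.0, -0.4, -0.2]
opening: 0.199
```

Request:
send_rows --moves '[[[0, 0, 0, 0, 0, 0.4, -1], [0, 0, 0, 0, 0, 0.2, -1], [0, 0, 0, 0, 0, 0, -1], [0, 0, 0, 0, 0, 0, -1], [0, 0, 0, 0, 0, 0, -1]]]'

```text
time_s: 22.55
position: [0.5476, 0.1973, 0.0909]
tcp_rot: [[-0.077, 0.997, 0.001], [0.997, 0.077, 0.0], [0.0, 0.001, -1.0]]
force: [1.0, 0.8, -0.5]
opening: 0.198
```

Request:
send_rows --moves '[[[0, 0, 0, 0, 0, 0.3, -1], [0, 0, 0, 0, 0, 0, 0.1], [0, 0, 0, 0, 0, 0, 0.1], [0, 0, 0, 0, 0, 0, 0.1], [0, 0, 0, 0, 0, 0, 0.1]]]'

```text
time_s: 23.05
position: [0.5474, 0.1973, 0.0875]
tcp_rot: [[-0.076, 0.997, -0.0], [0.997, 0.076, 0.0], [0.0, -0.0, -1.0]]
force: [0.2, 0.5, -0.1]
opening: 0.477
```

Request:
send_rows --moves '[[[0, 0, 0, 0, 0, -1, 0.1], [0, 0, 0, 0, 0, -3, 0.1], [0, 0, 0, 0, 0, -3, 0.1], [0, 0, 0, -2, 0, -3, 0.1], [0, 0, 0, -4, 0, 0, 0.1]]]'

```text
time_s: 23.55
position: [0.5551, 0.1393, 0.1928]
tcp_rot: [[-0.081, 0.997, 0.011], [0.997, 0.081, 0.001], [0.001, 0.011, -1.0]]
force: [1.0, -1.2, -0.6]
opening: 0.547
```

Request:
send_rows --moves '[[[0, 0, 0, -4, 0, 0, 0.1], [0, 0, 0, -1, 0, 0, 0.1], [0, 0, 0, 0, 0, 0, 0.1], [0, 0, 0, 0, 0, 0, 0.1], [0, 0, 0, 0, 0, 0, 0.1]]]'

```text
time_s: 24.05
position: [0.5555, 0.0889, 0.1875]
tcp_rot: [[-0.078, 0.997, -0.0], [0.997, 0.078, 0.001], [0.001, -0.0, -1.0]]
force: [-0.4, 0.2, -0.5]
opening: 0.551
```

```bash
python3 - <<'E'
from h import *
s=readout.read_state(); print(s["time_s"],s["position"].round(4),yaw(),s["opening"]*87)
m=camera_model("wrist"); im,x,f=wcap((.5475,.1968),z=.054); print("cap0",x,f)
print([(d["location"],d["p"]) for d in spot_in("wrist","handle")])
h=cv2.cvtColor(im,cv2.COLOR_BGR2HSV); r=(((h[...,0]<8)|(h[...,0]>172))&(h[...,1]>120)).astype(np.uint8); r[:,:200]=0;r[:,360:]=0
F=lambda q: fill([proj(m,np.r_[circ(*q,.08,.012),circ(*q,.115,.012)])])
print("handle",fit(lambda q: iou(F(q),r),(.5517,.142)))
sc=capture("scene"); cv2.imwrite("pics/w9.png",np.hstack([im[:260,150:420],cv2.resize(sc[140:250,300:460],None,fx=2.36,fy=2.36)[:260]]))
print(tool([.5517,.142,.087]))
E
```

```text
24.05 [0.5555 0.0889 0.1875] 4.457132786244106 47.94073846131991
cap0 [0.54826974 0.19885518] 0.044793641662606354
[([0.548, 0.1946, 0.0682], 0.87), ([0.7499, 0.0888, 0.0527], 0.25)]
handle (array([0.55212553, 0.14305458]), np.float64(0.46977275767604443))
[ 5.35  0.03 10.04]
```

View pics/w9.png

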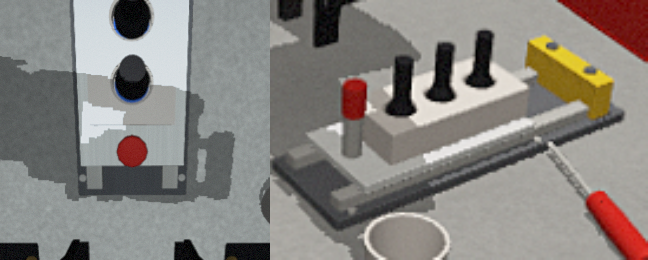

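All three caps stand at equal height in the pockets; the handle is at crop (131,151). Grip the handle.

Request:
send_rows --moves '[[[0, 0, 0, 2.4, 0, 0, 0.1], [0, 0, 0, 2, 0, 0, 0.1], [0, 0, 0, 1, 0, 1, 0.1], [0, 0, 0, 0, 0, 2, 0.1], [0, 0, 0, 0, 0, 2, 0.1]]]'

```text
time_s: 24.75
position: [0.5516, 0.1421, 0.1367]
tcp_rot: [[-0.078, 0.997, 0.001], [0.997, 0.078, -0.0], [-0.0, 0.001, -1.0]]
force: [-0.3, -0.5, -0.4]
opening: 0.556
```

Request:
send_rows --moves '[[[0, 0, 0, 0, 0, 2, 0.1], [0, 0, 0, 0, 0, 1.5, 0.1], [0, 0, 0, 0, 0, 1.5, 0.1], [0, 0, 0, 0, 0, 0, -1], [0, 0, 0, 0, 0, 0, -1]]]'

```text
time_s: 25.25
position: [0.5514, 0.1415, 0.087]
tcp_rot: [[-0.077, 0.997, -0.001], [0.997, 0.077, -0.0], [-0.0, -0.001, -1.0]]
force: [-0.3, -0.1, 0.6]
opening: 0.446
```

Request:
send_rows --moves '[[[0, 0, 0, 0, 0, 0, -1], [0, 0, 0, 0, 0, 0, -1], [0, 0, 0, 0, 0, 0, -1], [0, 0, 0, 0, 0, 0, -1], [0, 0, 0, 0, 0, 0, -1]]]'

```text
time_s: 25.75
position: [0.5517, 0.1414, 0.0883]
tcp_rot: [[-0.077, 0.997, 0.0], [0.997, 0.077, 0.0], [-0.0, 0.0, -1.0]]
force: [-1.7, -0.3, 5.8]
opening: 0.27
```

Handle is gripped (23.5 mm). Now slide along tool +x (the base y axis).

Request:
send_rows --moves '[[[0, 0, 0, 0.4, 0, 0, -1], [0, 0, 0, 0.8, 0, 0, -1], [0, 0, 0, 1, 0, 0, -1], [0, 0, 0, 1, 0, 0, -1], [0, 0, 0, 1, 0, 0, -1]]]'

```text
time_s: 26.25
position: [0.5483, 0.1827, 0.0883]
tcp_rot: [[-0.077, 0.997, -0.0], [0.997, 0.077, -0.002], [-0.002, -0.0, -1.0]]
force: [-2.4, -3.3, 6.1]
opening: 0.265
```

Request:
send_rows --moves '[[[0, 0, 0, 1, 0, 0, -1], [0, 0, 0, 1, 0, 0, -1], [0, 0, 0, 1, 0, 0, -1], [0, 0, 0, 0.8, 0, 0, -1], [0, 0, 0, 0.6, 0, 0, -1]]]'

```text
time_s: 26.75
position: [0.5451, 0.2212, 0.0883]
tcp_rot: [[-0.084, 0.997, -0.001], [0.996, 0.083, -0.013], [-0.013, -0.002, -1.0]]
force: [-0.0, -32.5, 8.7]
opening: 0.266
```

Request:
send_rows --moves '[[[0, 0, 0, 0.3, 0, 0, -1], [0, 0, 0, 0.3, 0, 0, -1], [0, 0, 0, 0.2, 0, 0, -1], [0, 0, 0, 0.2, 0, 0, -1], [0, 0, 0, 0.2, 0, 0, -1]]]'

```text
time_s: 27.25
position: [0.5447, 0.2254, 0.088]
tcp_rot: [[-0.084, 0.996, -0.003], [0.996, 0.084, -0.024], [-0.023, -0.005, -1.0]]
force: [1.0, -39.0, 8.7]
opening: 0.266
```

The force rose to 39 N after about 84 mm of travel. Ease off and look.

Request:
send_rows --moves '[[[0, 0, 0, -0.6, 0, 0, -1], [0, 0, 0, -0.4, 0, 0, -1], [0, 0, 0, -0.3, 0, 0, -1], [0, 0, 0, 0, 0, 0, -1], [0, 0, 0, 0, 0, 0, -1]]]'

```text
time_s: 27.75
position: [0.5447, 0.2254, 0.088]
tcp_rot: [[-0.078, 0.997, -0.001], [0.997, 0.078, -0.002], [-0.002, -0.001, -1.0]]
force: [-1.4, -2.5, 5.9]
opening: 0.269
```

```bash
python3 - <<'E'
from h import *
s=readout.read_state(); print(s["time_s"],s["position"].round(4),s["force"],s["moment"],s["opening"]*87)
t=capture("top"); sc=capture("scene"); w=capture("wrist")
a=cv2.resize(t[160:280,90:290],None,fx=2,fy=2,interpolation=cv2.INTER_CUBIC); b=cv2.resize(sc[90:250,300:500],None,fx=2,fy=2,interpolation=cv2.INTER_CUBIC)
o=np.zeros((580,800,3),np.uint8); o[:240,:400]=a;o[:320,400:]=b; o[320:580,400:]=w[:260,80:480]
cv2.imwrite("pics/c1.png",o)
E
```

```text
27.75 [0.5447 0.2254 0.088 ] [-1.44820709 -2.54571725  5.93094583] [-0.60123185  0.39416503  0.11005675] 23.44543520788964
```

View pics/c1.png

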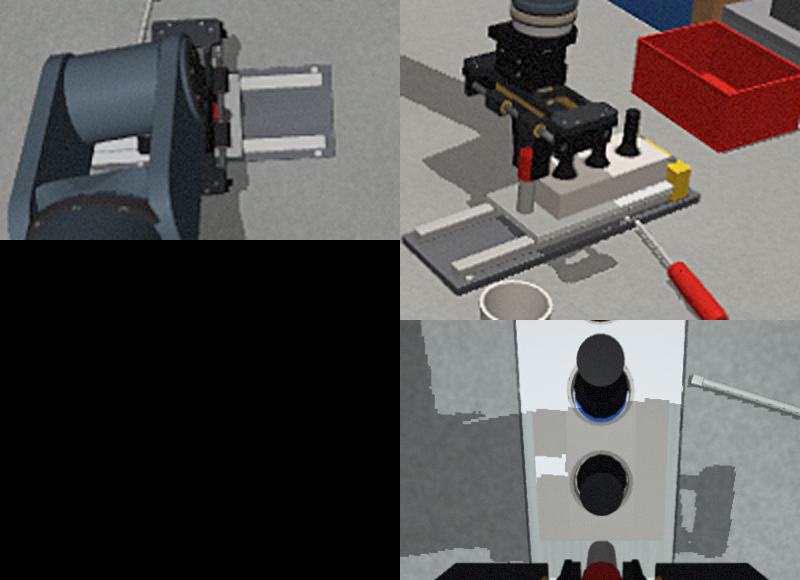

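The nest's end appears to be at the stop, so the carriage probably didn't start at 0. Release, rise, and check the gap close up.

Request:
send_rows --moves '[[[0, 0, 0, 0, 0, 0, 0.1], [0, 0, 0, 0, 0, 0, 0.1], [0, 0, 0, 0, 0, 0, 0.1], [0, 0, 0, 0, 0, 0, 0.1], [0, 0, 0, 0, 0, 0, 0.1]]]'

```text
time_s: 28.4
position: [0.5452, 0.2263, 0.0874]
tcp_rot: [[-0.076, 0.997, 0.0], [0.997, 0.076, 0.0], [0.0, 0.0, -1.0]]
force: [-0.4, 0.1, 0.6]
opening: 0.539
```

Request:
send_rows --moves '[[[0, 0, 0, 0, 0, -1, 0.1], [0, 0, 0, 0, 0, -2, 0.1], [0, 0, 0, 0, 0, -3, 0.1], [0, 0, 0, 0, 0, -3, 0.1], [0, 0, 0, 0, 0, -3, 0.1]]]'

```text
time_s: 28.9
position: [0.5451, 0.2262, 0.2094]
tcp_rot: [[-0.076, 0.997, 0.001], [0.997, 0.076, 0.0], [0.0, 0.001, -1.0]]
force: [0.1, 0.4, -0.6]
opening: 0.551
```

Request:
send_rows --moves '[[[0, 0, 0, 2, 0, -3, 0.1], [0, 0, 0, 3, 0, -2, 0.1], [0, 0, 0, 2, 0, 0, 0.1], [0, 0, 0, 0, 0, 0, 0.1], [0, 0, 0, 0, 0, 0, 0.1]]]'

```text
time_s: 29.4
position: [0.5393, 0.2958, 0.2577]
tcp_rot: [[-0.077, 0.997, -0.0], [0.997, 0.077, -0.001], [-0.001, -0.0, -1.0]]
force: [0.8, -0.5, -0.2]
opening: 0.549
```

```bash
python3 - <<'E'
from h import *
s=readout.read_state(); print(s["time_s"],s["position"].round(4),s["force"].round(1),s["opening"]*87)
m=camera_model("wrist"); w=capture("wrist"); sc=capture("scene")
b=cv2.resize(sc[120:240,300:480],None,fx=2.2,fy=2.2,interpolation=cv2.INTER_CUBIC)
o=np.zeros((580,800,3),np.uint8); o[:264,:396]=b; o[:580,400:]=cv2.resize(w[0:290,180:380],None,fx=2,fy=2)
cv2.imwrite("pics/c2.png",o)
for g in ((.5447,.2254+.055),(.541,.330),(.537,.380)):
    R=[d["mask"] for d in regions_of("wrist","blank0")]; p=cap(m,*g,.054); ms=max(R,key=lambda k:(p*k).sum())
    print(fit(lambda q: iou(cap(m,*q,.054),ms),g))
E
```

```text
29.4 [0.5393 0.2958 0.2577] [ 0.8 -0.5 -0.2] 47.722244662106725
(array([0.54175865, 0.27777469]), np.float64(0.14666693351879567))
(array([0.53718154, 0.32780614]), np.float64(0.08221087675132643))
(array([0.537, 0.38 ]), np.float64(1.0))
```

View pics/c2.png

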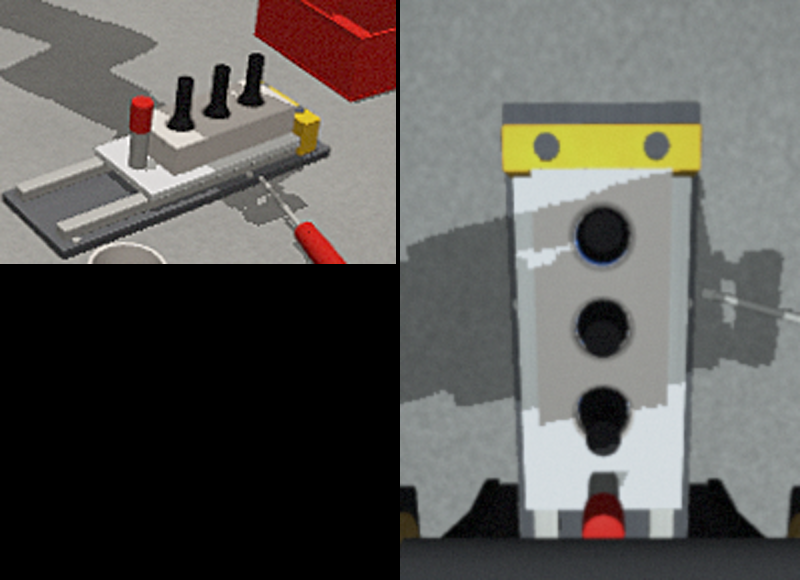

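The wrist view shows the nest flush against the yellow stop (boundary at row about 172, no gap), with all three caps upright in their pockets. Force rose only at the end of travel, and the handle wasn't pulled back on release. Last check: the bystanders, then hand in.

```bash
python3 - <<'E'
from h import *
a=cv2.imread("pics/scene.png"); b=capture("scene")
for n in("printed0","ink_jar","tape_roll","mixing_cup","screwdriver"):
    print(n,[np.round(d["location"],3).tolist() for d in spot_in("scene",n) if d["p"]>.4])
d=cv2.absdiff(a,b).max(2)
for n,(x,y,w,h) in dict(printedA=(157,205,14,32),printedB=(196,225,16,34),jar=(283,270,40,52),cup=(340,232,36,48),screw=(435,220,28,34),tape=(148,303,56,54)).items(): print(n,np.median(d[y:y+h,x:x+w]))
print(bot.hand_in(), readout.read_state()["time_s"])
E
```

```text
printed0 [[0.491, -0.24, 0.062], [0.595, -0.181, 0.061]]
ink_jar [[0.814, -0.066, 0.059]]
tape_roll [[0.764, -0.288, 0.033]]
mixing_cup [[0.748, 0.085, 0.056], [0.567, 0.276, 0.052]]
screwdriver [[0.746, 0.315, 0.021], [0.579, -0.237, 0.03]]
printedA 5.0
printedB 5.0
jar 5.0
cup 3.0
screw 4.0
tape 4.0
the job is handed in; nothing more can be done
the job is handed in; nothing more can be done
```

The three all-black caps are in the nest pockets, one in each, and the loaded carriage is against the yellow stop. I handed the job in at about 30 s of robot time, under the 72 s limit.

- **Caps:** the last wrist and scene pictures show all three caps upright and down in their pockets.
- **Carriage:** the nest looks flush with the stop, but from that angle a gap of up to about 2 mm would be hidden. Contact is also supported by the push force rising only at the end of travel.
- **Push force:** it reached about 39 N at the stop, more than I wanted and close to the 40 N limit. I eased off and released the handle, and the carriage stayed where it was.
- **Travel:** the carriage moved about 84 mm, not 100 mm, so it probably did not start at the 0 position. I did not confirm this.
- **Bystanders:** the printed caps, jar, cup, tape roll and screwdriver show no change between the first and last scene pictures.
- **Doubtful detections:** the network gave a second, false hit for the cup (at the nest) and for the screwdriver (on the sheets). It also reported the handle at pocket 0, so I used my own model fit for the handle instead.

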